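# Load the objective-can tube

### The job

Load all three objective cans, one after another and lid outward, into the leaning clear tube, each one pushing the cans before it deeper. Press the last one, firmly but without forcing it, until the stack will go no further and the orange tell-tale sleeve at the foot of the tube is fully down, then let go. Leave everything else on the worktop where it stands.

Things in the scene. Friction and masses are not known exactly. Their poses are not given: they have to be found in the camera images.
- tube: Clear round tube on a grey rack, leaning 30 degrees from vertical, mouth up and towards the robot, foot closed. Origin: centre of the mouth's rim, 208 mm above the worktop; z: out of the mouth along the axis; y: level. Slippery bore 44 mm, outside 52 mm; over the top 14 mm a funnel widens the bore to 54 mm (62 mm outside). 215 mm long. Forces over 80 N on a can count as forcing.
- tube_foot (a point): Centre of the tube's closed foot, on its axis, 215 mm from the mouth. An end stop near here is set differently each time and is not measured: a full stack of three ends with the last lid 2 to 16 mm proud of the mouth's rim. Up to there the push takes about 3 to 13 N; on the stop the stack is rigid, and 15 to 35 N is a firm press.
- follower_top (a point): Centre of the top of the white follower disc (26 mm across) inside the tube, 2 to 40 mm below the mouth's rim at the start. The first can stands on it and pushes it down; it drags with about 6 N and stays where it is left.
- full_flag (a joint): Orange tell-tale sleeve (12 mm high, 40 mm across) inside the foot of the clear tube; m it has been pushed down: 0 at the start, 0.006 fully down. The lowest can pushes it over the last 6 mm against about 4 N of friction; it stays where it is left.
- can_a: Dark screw-lid objective can standing upright, yellow dot on its black lid; 66 mm high, body 35 mm across for the lower 45 mm, lid 39 mm across for the top 20 mm; about 0.07 kg. Origin: centre of its underside; z to the lid.
- can_b: Like can_a, with a blue dot on the lid; about 0.12 kg. Origin: centre of its underside; z to the lid.
- can_c: Like can_a (yellow dot), same size and origin; about 0.07 kg.
- rack: Grey base (150 by 100 mm, 10 mm thick) with the cheeks that carry the tube, fixed to the worktop. Origin: on its underside; the mouth's centre is at (-60, 0, 208) mm from it, the mouth facing its -x.
- oil_bottle: Bystander: small brown bottle, 29 mm across, 75 mm high, standing. Origin: centre of its underside.
- vial: Bystander: glass sample vial with white cap, 27 mm across, 58 mm high, standing. Origin: centre of its underside.
- dish: Bystander: clear lidded dish, 62 mm across, 16 mm high. Origin: centre of its underside.
- slide_mailer: Bystander: flat white slide mailer, 35 x 84 x 13 mm, lying. Origin: centre of its underside.
Things that resemble listed ones, but are neither listed nor needed, are in the scene too. Leave any turquoise look-alike of the can_b alone. Leave any pink look-alike of the can_c alone.

How it is judged:
By the outcome, as a careful person would: the job done as asked, in the order asked, and still so for the second after the job is handed in, with the robot touching nothing.
It also fails if it takes over 72 s, if anything falls off the work surface, if the arm or the gripper's body presses on something with over 40 N, if the wrist force passes 120 N, or if a joint passes its speed limit or range.

### The arm

A 6-joint arm with a two-finger parallel gripper is mounted at the origin on a cart in front of the work surface, level with it; the furniture and walls round the work are solid. World frame = base frame: x ahead of the robot, y to its left, z up, the work surface at z = 0. Lengths are in mm, angles in rad, forces in N, time in s.
With the tool pointing down it reaches from about 350 to 975 mm from the base axis. Payload 4.9 kg.
Tool frame: the origin (TCP) lies at the very end of the fingers, on their centre line; the grasp point (between the pads) lies 19 mm behind it (grasp_offset is the distance from the TCP to the grasp point, in mm); z points along the fingers, y is the line along which they close (so a half turn about z gives the same grasp; the last joint's range is limited). The gripper opens to 85 mm and grips with 20 to 120 N. Pads are 22 mm wide; open, the fingers measure 114 mm over their backs; the gripper's body (76 mm by 85 mm) begins 54 mm behind the grasp point. The pads swing forward as they close: fully open they stand 13 mm farther back than shut.
Start: joints at [-1.285, 0.053, 1.613, -0, 1.476, -0.119], TCP at [246.14, -574.471, 231.304] pointing down, gripper open.
Joint ranges: [-3.01, 3.01], [-1.01, 2.22], [0.06, 2.58], [-1.02, 4.17], [0.09, 2.62], [-3.14, 3.14]. Speed limits (rad/s): [2.57, 2.57, 3.14, 3.14, 3.14, 3.14].

### API

Orientations are given as a unit quaternion [w, x, y, z].
In Python, from plant import * gives the robot as it stands.
- The arm moves only by the tool servo_tool, never from a script. Its argument "plan" is a list of rows, each a list of 7 numbers: the opening, from -1 (shut) to 1 (fully open), then the shift along the tool's x, y, z in cm, then the turn, a rotation vector about the tool's x, y, z in degrees. A call has 1 to 12 rows; each row is the pose to reach, as a shift and turn from the pose commanded when the call began, along the tool's axes at that moment; what a row does not reach only later rows make up. A row lasts 1/12 s, in which the tool goes at most 41.7 mm and 7.16 degrees, less where a joint would pass 70% of its speed; a pose out of reach is approached as far as the arm can. A call with a gripper value outside its range is refused whole. The fingers move at their own pace and stop on an object; the grip force is fixed at half the most. Time passes only in rows, so rows that repeat a pose let the fingers close. It gives the time, the measured TCP pose, the force, the opening and the grip force at its end, in the units of the state.
- get_obs(): the state, without advancing time (a new reading comes with each control period).
- read_camera(name): name is "side" or "top" or "wrist"; returns a dict with "img" (420x560x3 uint8, blue, green, red), "camera_matrix" (3x3 intrinsics, pixels), "origin" and "attitude" of the camera in the world; the wrist camera has in their place "tool_from_camera" (4x4, takes a point from camera to tool coordinates, whose origin is the TCP and whose axes are the flange's). Camera axes: x right, y down, z forward; pixel columns grow to the right and rows downward; lengths in mm; the calibration is good to about 2 mm. A picture is of the moment at which its call begins: read the wrist's pose just before it. There is no depth.
- close_job(): hands the job in; it is judged then, once.
Trained networks look in a picture, given as the dict that the camera call returned (one of the last four; its "shot" number tells which), for a name from the list of things; names that differ only in an ending like _2 or _b are one class to them, and where a whole thing is asked for, a point or a joint stands for the part that bears it (a point fixed in the world has none). Each returns a list of dicts, best first, with "conf" (0 to 1); they miss things now and then, are a little off and sometimes report something else, mostly with a low value. They report only what shows in the picture. A call takes as long as a camera call. They do not tell look-alikes from the thing itself.
- spot_in(picture, target): "extent" ([centre column, centre row, width, height] in pixels, round what is visible of it).
- outline_of(picture, target): "mask" (420x560 bool, what is visible of it) and "extent" ([centre column, centre row, width, height] in pixels, round what is visible of it).
The state is a dict: "t": time; "joint_positions": joint angles; "joint_vel": joint speeds; "joint_torque": joint torques, N m; "eef_pos": TCP position; "eef_rot": TCP orientation; "ft_force": force on the tool from outside, world axes, zero at the start; "ft_torque": the same for the moment, N m; "grip_width": opening from 0.0 (shut) to 1.0 (fully open); "gripper_force": force on a finger pad.
Only numpy, scipy, OpenCV 4.12 (cv2) and the standard library are available. Lean on these libraries where they do the work, as an engineer would, in place of code of your own. Each camera call takes 0.05 s, during which the arm holds its last target. There are 200 camera calls.

## Working session

There is one attempt and no reset: what is moved stays moved. The work goes in short steps, Python scripts to look and compute and a tool call to move; the robot and the scene stay as the last step left them, time stands still between calls to the robot, and variables do not carry over. Pictures are saved under pics/ and viewed, at most 10 in all, crops included, and the job is handed in when it is done.

Besides the shell and the picture viewer there is one more tool, called by a JSON object that holds its "fn" and its "kwargs", one argument or row to a line. servo_tool: Moves the arm, as the interface text tells. Its arguments: {"type":"object","properties":{"plan":{"type":"array","items":{"type":"array","items":{"type":"number"}}}},"required":["plan"]}

```bash
ls; mkdir -p pics
cat > h.py <<'E'
from plant import *
import numpy as np, cv2
from scipy.spatial.transform import Rotation as R
def rot(q): return R.from_quat([q[1],q[2],q[3],q[0]])
def cam(p,obs=None):
    K=np.array(p["camera_matrix"])
    if "origin" in p:
        a=np.array(p["attitude"]); 
        M=a if a.shape==(3,3) else rot(a).as_matrix()
        return K,M,np.array(p["origin"])
    T=np.array(p["tool_from_camera"]); Rt=rot(obs["eef_rot"]).as_matrix()
    return K,Rt@T[:3,:3],Rt@T[:3,3]+np.array(obs["eef_pos"])
def onz(c,uv,z):
    K,M,o=c; d=M@np.linalg.solve(K,[uv[0],uv[1],1]); return o+d*(z-o[2])/d[2]
def proj(c,P):
    K,M,o=c; q=K@(M.T@(np.array(P)-o)); return q[:2]/q[2]
E
python3 - <<'E'
from h import *
o=get_obs(); print({k:np.round(v,3) for k,v in o.items()})
for n in ["top","side"]:
    p=read_camera(n); cv2.imwrite(f"pics/{n}0.png",p["img"]); c=cam(p)
    print(n,p["origin"],p["attitude"])
    for t in ["can_a","can_b","tube","rack","follower_top","full_flag","oil_bottle","vial","dish","slide_mailer"]:
        for d in spot_in(p,t):
            e=d["extent"]
            if d["conf"]>.2: print(t,round(d["conf"],2),np.round(e,1),np.round(onz(c,e[:2],33)[:2]),np.round(onz(c,e[:2],66)[:2]))
E
```

```text
pics
{'t': np.float64(0.0), 'joint_positions': array([-1.285,  0.053,  1.614, -0.   ,  1.476, -0.119]), 'joint_vel': array([-0.002,  0.   , -0.001, -0.   , -0.001,  0.   ]), 'joint_torque': array([ 1.0000e-03, -3.9368e+01, -3.7018e+01,  0.0000e+00,  7.0000e-03,
        0.0000e+00]), 'eef_pos': array([ 245.963, -573.917,  230.047]), 'eef_rot': array([-0.001,  0.98 ,  0.201, -0.   ]), 'ft_force': array([-0.181,  0.891, -0.144]), 'ft_torque': array([ 0.007, -0.041, -0.003]), 'gripper_force': np.float64(0.0), 'grip_width': np.float64(1.0)}
top [ 352.86473964  -34.68497676 1409.78164819] [-0.03529055  0.71404348 -0.69769408  0.04603749]
can_a 0.7 [374.  225.2  20.6  11.9] [ 489. -301.] [ 486. -294.]
can_a 0.66 [329.6 180.3  16.5  22.4] [ 604. -185.] [ 598. -181.]
can_a 0.64 [315.2 248.9  19.7  18.1] [ 425. -150.] [ 423. -147.]
can_a 0.63 [281.2 224.6  13.9  12.1] [485. -61.] [482. -61.]
can_a 0.57 [393.3 258.6  25.   15.8] [ 405. -350.] [ 403. -343.]
can_a 0.48 [335.5 218.7  14.   22.5] [ 504. -201.] [ 500. -197.]
can_b 0.7 [374.  225.2  20.6  11.9] [ 489. -301.] [ 486. -294.]
can_b 0.66 
[... 1320 characters left out ...]
0.81 [302.8 293.5  18.4  38.4] [ 507. -193.] [ 501. -218.]
can_b 0.68 [303.4 340.   22.4  40.8] [ 490. -297.] [ 485. -317.]
can_b 0.68 [349.1 284.1  19.3  34.1] [ 607. -181.] [ 597. -207.]
can_b 0.61 [283.  250.8  14.   35.9] [483. -68.] [ 479. -100.]
can_b 0.58 [263.6 374.1  24.5  43.5] [ 411. -353.] [ 410. -370.]
tube 0.59 [300.1 153.2  53.2  70.9] [591. 337.] [581. 285.]
rack 0.55 [303.2 161.7  56.2  83.6] [592. 289.] [582. 239.]
oil_bottle 0.51 [327.  256.4  14.6  25.4] [579. -98.] [ 569. -128.]
dish 0.79 [230.8 261.4  24.5  20.4] [364. -86.] [ 366. -116.]
dish 0.39 [325.6 254.4  11.8  24.9] [577. -92.] [ 568. -122.]
slide_mailer 0.67 [237.6 336.6  28.3  44.5] [ 371. -275.] [ 372. -296.]
```

Run:
```python
import cv2,numpy as np
a=cv2.imread("pics/top0.png")[150:300,140:430]; b=cv2.imread("pics/side0.png")[110:410,190:390]
a=cv2.resize(a,(580,300),interpolation=cv2.INTER_CUBIC); b=cv2.resize(b,(400,600),interpolation=cv2.INTER_CUBIC)
cv2.imwrite("pics/t.png",cv2.resize(cv2.imread("pics/top0.png")[160:295,150:420],(800,400),interpolation=cv2.INTER_CUBIC)); cv2.imwrite("pics/s.png",b)
```

```text
(no output)
```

View pics/t.png

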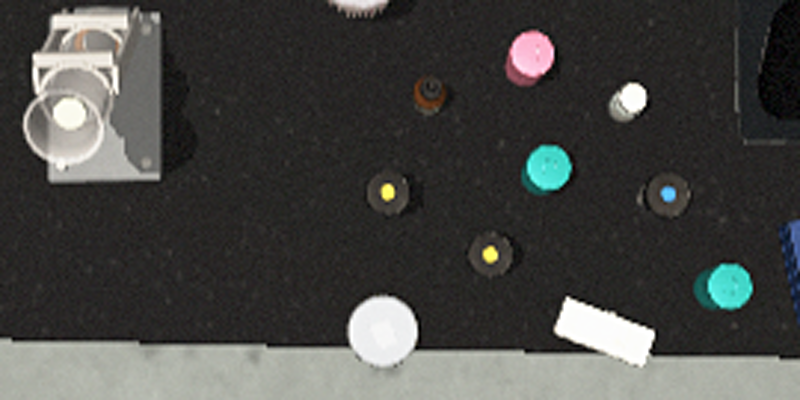

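View pics/s.png

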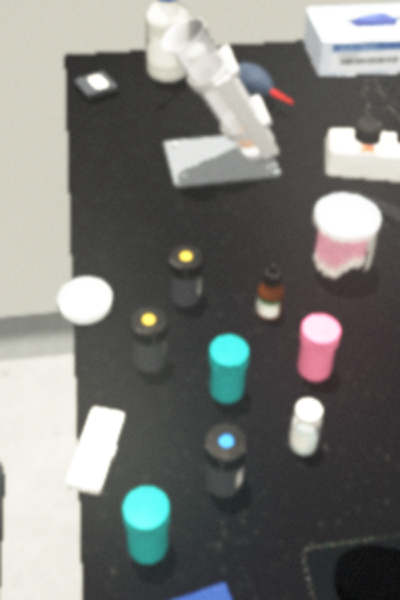

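The top crop shows yellow-dot cans at full-image pixels (281,225) and (315,246), and the blue-dot can at (375,225). The tube mouth is at about (172,202), leaning away from the robot, and there are turquoise and pink look-alikes. The side crop agrees, with the tube rim at about (283,129).

```bash
cat >> h.py <<'E'
def tri(cs,uvs):
    A=[];b=[]
    for (K,M,o),uv in zip(cs,uvs):
        d=M@np.linalg.solve(K,[uv[0],uv[1],1]); d/=np.linalg.norm(d); Pm=np.eye(3)-np.outer(d,d); A.append(Pm); b.append(Pm@o)
    return np.linalg.lstsq(np.vstack(A),np.hstack(b),rcond=None)[0]
E
python3 - <<'E'
from h import *
pt=read_camera("top"); ps=read_camera("side"); ct=cam(pt); cs=cam(ps)
f=lambda x,y:(150+x/2.963,160+y/2.963)
for n,uv in [("y1",f(388,192)),("y2",f(490,254)),("blue",f(668,194))]: print(n,np.round(onz(ct,uv,66),1))
for n,uv in [("A",f(160,12)),("B",f(160,180)),("C",f(50,182))]: print(n,np.round(onz(ct,uv,10),1))
print("mouth top",onz(ct,f(64,127),208), "side",onz(cs,(190+188/2,110+38/2),208))
# mask of tube: fit yaw/mouth using silhouette IoU in both views
from scipy.optimize import minimize
ms=[]
for p in(pt,ps):
    o=outline_of(p,"tube"); print([round(d["conf"],2) for d in o]); ms.append(o[0]["mask"])
    cv2.imwrite(f"pics/m{len(ms)}.png",ms[-1].astype(np.uint8)*255)
def sil(c,x,y,w):
    R_=R.from_euler("z",w).as_matrix()@R.from_euler("y",-30,degrees=True).as_matrix()
    t=np.linspace(0,2*np.pi,40)
    out=np.zeros((420,560),np.uint8)
    for r,z0,z1 in((31,0,-14),(26,-14,-215)):
        P=np.array([[r*np.cos(a),r*np.sin(a),z] for z in(z0,z1) for a in t])@R_.T+[x,y,208]
        uv=np.array([proj(c,q) for q in P]); h=cv2.convexHull((uv*16).astype(np.int32)); cv2.fillPoly(out,[h],1,shift=4)
    return out.astype(bool)
def cost(v):
    s=0
    for c,m in zip((ct,cs),ms):
        q=sil(c,v[0]*10,v[1]*10,v[2]/10); s-= (q&m).sum()/(q|m).sum()
    return s
best=min((minimize(cost,[53.5,20.8,w],method="Nelder-Mead",options=dict(initial_simplex=[[53.5,20.8,w],[55,20.8,w],[53.5,22,w],[53.5,20.8,w+1.5]])) for w in(-2,0,2)),key=lambda r:r.fun)
print(best.x*[10,10,.1],best.fun)
E
```

```text
y1 [481.4 -60.2  66. ]
y2 [ 430.9 -147.4   66. ]
blue [ 485.4 -298.    66. ]
A [643.  145.4  10. ]
B [492.6 139.7  10. ]
C [488.5 236.1  10. ]
mouth top [511.4648859  189.17506138 208.        ] side [517.39428414 176.13590702 208.        ]
[0.73, 0.2]
[0.69]
[5.12383711e+02 1.89063362e+02 1.46979174e-01] -1.5217907945215465
```

```bash
cat >> h.py <<'E'
YAW=0.04
def tool(yaw=YAW,tilt=0):  # tilt deg: tool z leans forward (yaw dir)
    b=np.array([[1,0,0],[0,-1,0],[0,0,-1.]])
    return R.from_euler("z",yaw)*R.from_euler("y",-tilt,degrees=True)*R.from_matrix(b)
def go(pos,Rt,o=None):
    o=o or get_obs(); R0=rot(o["eef_rot"])
    print("shift cm",np.round(R0.inv().apply(np.array(pos)-o["eef_pos"])/10,2),"rot deg",np.round(np.degrees((R0.inv()*Rt).as_rotvec()),2))
E
python3 - <<'E'
from h import *
print(read_camera("wrist")["tool_from_camera"])
go([470,-60,190],tool())
E
```

```text
[[ 7.80195169e-04 -9.44331618e-01 -3.28994203e-01  8.49696003e+01]
 [ 9.99999554e-01  5.61468545e-04  7.59838069e-04 -5.38534365e-01]
 [-5.32819217e-04 -3.28994649e-01  9.44331635e-01 -1.42005933e+02]
 [ 0.00000000e+00  0.00000000e+00  0.00000000e+00  1.00000000e+00]]
shift cm [ 40.84 -38.47   4.13] rot deg [-0.  -0.  20.9]
```

{"fn": "servo_tool", "kwargs": {
  "plan": [
    [1,40.8,-38.5,4.1,0,0,20.9],
    [1,40.8,-38.5,4.1,0,0,20.9],
    [1,40.8,-38.5,4.1,0,0,20.9],
    [1,40.8,-38.5,4.1,0,0,20.9],
    [1,40.8,-38.5,4.1,0,0,20.9],
    [1,40.8,-38.5,4.1,0,0,20.9],
    [1,40.8,-38.5,4.1,0,0,20.9],
    [1,40.8,-38.5,4.1,0,0,20.9],
    [1,40.8,-38.5,4.1,0,0,20.9],
    [1,40.8,-38.5,4.1,0,0,20.9],
    [1,40.8,-38.5,4.1,0,0,20.9],
    [1,40.8,-38.5,4.1,0,0,20.9]
  ]
}}

```text
t: 2.35
eef_pos: [445.2, -115.1, 195.2]
eef_rot: [0.0, 1.0, 0.02, 0.001]
ft_force: [1.4, -0.1, 0.6]
grip_width: 1.001
gripper_force: 0.0
```

{"fn": "servo_tool", "kwargs": {
  "plan": [
    [1,0,0,0,0,0,0],
    [1,0,0,0,0,0,0],
    [1,0,0,0,0,0,0],
    [1,0,0,0,0,0,0]
  ]
}}

```text
t: 2.68
eef_pos: [444.5, -118.0, 195.0]
eef_rot: [0.0, 1.0, 0.019, 0.0]
ft_force: [1.1, -0.7, -0.3]
grip_width: 0.998
gripper_force: 0.0
```

```bash
cat >> h.py <<'E'
def look(z=66,save=None):
    """wrist look: bright dot (yellow/blue) centre on lid plane z"""
    o=get_obs(); p=read_camera("wrist"); c=cam(p,o)
    if save: cv2.imwrite(save,p["img"])
    h=cv2.cvtColor(p["img"],cv2.COLOR_BGR2HSV)
    for n,lo,hi in(("yellow",(20,120,120),(35,255,255)),("blue",(98,120,120),(115,255,255))):
        k,_,st,ce=cv2.connectedComponentsWithStats(cv2.inRange(h,lo,hi))
        for i in range(1,k):
            if st[i,4]>30: print(n,st[i,4],np.round(ce[i],1),np.round(onz(c,ce[i],z),1))
    return o,p,c
E
python3 - <<'E'
from h import *
o,p,c=look(save="pics/w1.png"); print(o["t"],o["eef_pos"],o["ft_force"])
for d in outline_of(p,"can_a"): print(d["conf"],d["extent"])
print("tip proj",proj(c,o["eef_pos"]))
E
```

```text
yellow 170 [220.3 157.8] [482.4 -58.5  66. ]
yellow 134 [314.  214.4] [ 432.1 -145.9   66. ]
blue 47 [542.  183.4] [ 470.5 -353.3   66. ]
blue 192 [553.9 217. ] [ 438.4 -375.1   66. ]
2.6833 [ 444.54060201 -118.04409788  195.04185255] [ 1.11688049 -0.72370222 -0.29649079]
0.96 [468.4, 157.9, 69.0, 44.7]
0.88 [222.7, 156.4, 51.0, 43.1]
0.8 [311.9, 206.2, 44.9, 52.8]
0.73 [365.9, 21.9, 58.9, 43.9]
0.62 [368.6, 134.2, 62.9, 49.5]
0.58 [499.4, 234.2, 75.9, 54.0]
tip proj [285.68610702 272.90278933]
```

View pics/w1.png

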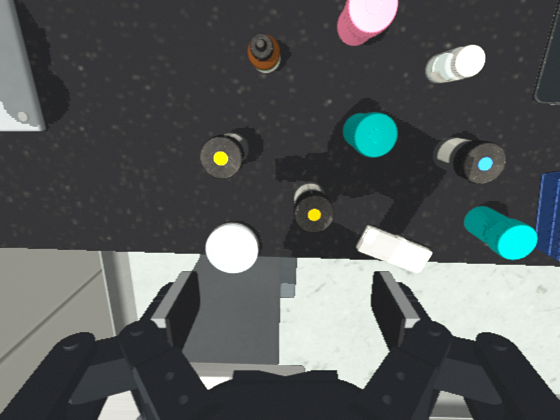

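The wrist view shows yellow cans at pixels (220,158) and (314,214), and the blue-dot can at (485,163). Positions agree with the top camera to within 2 mm. I'll descend on the first yellow can.

Run:
```python
from h import *
go([482,-59.4,120],tool());go([482,-59.4,44],tool())
```

```text
shift cm [ 3.97 -5.76  7.5 ] rot deg [ 0.02 -0.01 -0.15]
shift cm [ 3.97 -5.76 15.1 ] rot deg [ 0.02 -0.01 -0.15]
```

{"fn": "servo_tool", "kwargs": {
  "plan": [
    [1,4,-5.8,4,0,0,0],
    [1,4,-5.8,7.5,0,0,0],
    [1,4,-5.8,7.5,0,0,0],
    [1,4,-5.8,10,0,0,0],
    [1,4,-5.8,13,0,0,0],
    [1,4,-5.8,15.1,0,0,0],
    [1,4,-5.8,15.1,0,0,0],
    [1,4,-5.8,15.1,0,0,0],
    [-1,4,-5.8,15.1,0,0,0],
    [-1,4,-5.8,15.1,0,0,0],
    [-1,4,-5.8,15.1,0,0,0],
    [-1,4,-5.8,15.1,0,0,0]
  ]
}}

```text
t: 3.78
eef_pos: [483.5, -57.9, 45.5]
eef_rot: [0.0, 1.0, 0.02, 0.001]
ft_force: [0.2, -1.0, 1.5]
grip_width: 0.453
gripper_force: 2.2
```

{"fn": "servo_tool", "kwargs": {
  "plan": [
    [-1,0,0,0,0,0,0],
    [-1,0,0,0,0,0,0],
    [-1,0,0,0,0,0,0],
    [-1,0,0,0,0,0,0]
  ]
}}

```text
t: 4.12
eef_pos: [483.8, -58.0, 45.8]
eef_rot: [0.001, 1.0, 0.02, 0.002]
ft_force: [-0.7, -0.9, 6.7]
grip_width: 0.43
gripper_force: 60.0
```

{"fn": "servo_tool", "kwargs": {
  "plan": [
    [-1,0,0,-4,0,0,0],
    [-1,0,0,-8,0,0,0],
    [-1,0,0,-12,0,0,0],
    [-1,0,0,-16,0,0,0],
    [-1,0,0,-20,0,0,0],
    [-1,0,0,-24,0,0,0],
    [-1,0,0,-26,0,0,0],
    [-1,0,0,-26,0,0,0],
    [-1,0,0,-26,0,0,0]
  ]
}}

```text
t: 4.87
eef_pos: [482.9, -57.5, 305.4]
eef_rot: [0.0, 1.0, 0.02, 0.002]
ft_force: [0.2, -0.9, -1.0]
grip_width: 0.435
gripper_force: 60.5
```

Run:
```python
from h import *
o=get_obs(); print(o["eef_pos"],o["grip_width"],o["ft_force"]); go([447,186,320],tool(YAW,30))
```

```text
[482.86251951 -57.54650925 305.40019462] 0.43461203219895383 [ 0.17760041 -0.86297145 -0.97350847]
shift cm [ -2.6  -24.48  -1.49] rot deg [5.000e-02 2.983e+01 2.000e-02]
```

{"fn": "servo_tool", "kwargs": {
  "plan": [
    [-1,-2.6,-24.5,-1.5,0,30,0],
    [-1,-2.6,-24.5,-1.5,0,30,0],
    [-1,-2.6,-24.5,-1.5,0,30,0],
    [-1,-2.6,-24.5,-1.5,0,30,0],
    [-1,-2.6,-24.5,-1.5,0,30,0],
    [-1,-2.6,-24.5,-1.5,0,30,0],
    [-1,-2.6,-24.5,-1.5,0,30,0],
    [-1,-2.6,-24.5,-1.5,0,30,0],
    [-1,-2.6,-24.5,-1.5,0,30,0],
    [-1,-2.6,-24.5,-1.5,0,30,0],
    [-1,-2.6,-24.5,-1.5,0,30,0],
    [-1,-2.6,-24.5,-1.5,0,30,0]
  ]
}}

```text
t: 5.87
eef_pos: [447.2, 184.6, 318.4]
eef_rot: [-0.005, 0.966, 0.018, 0.258]
ft_force: [0.7, 0.1, -1.1]
grip_width: 0.433
gripper_force: 60.7
```

Run:
```python
from h import *
o=get_obs(); print(o["t"],o["eef_pos"],rot(o["eef_rot"]).as_matrix()[:,2]); p=read_camera("wrist"); c=cam(p,o)
for t in("tube","rack","follower_top"):
    for d in outline_of(p,t): print(t,d["conf"],d["extent"])
im=p["img"]
a=np.array([-.5*np.cos(YAW),-.5*np.sin(YAW),.866])
Rm=R.from_euler("z",YAW)*R.from_euler("y",-30,degrees=True)
cv2.imwrite("pics/w2raw.png",im)
im=im.copy()
for r,z in((31,0),(27,0),(22,-14)):
    for t in np.linspace(0,6.28,60):
        u=proj(c,Rm.apply([r*np.cos(t),r*np.sin(t),z])+[512,189,208]); cv2.circle(im,tuple(int(x) for x in u),0,(0,0,255),-1)
s=read_camera("side")["img"][80:230,220:370]
cv2.imwrite("pics/w2.png",np.hstack([im,np.vstack([cv2.resize(s,(240,240),interpolation=cv2.INTER_CUBIC),np.zeros((180,240,3),np.uint8)])]))
```

```text
5.8667 [447.20311618 184.60203669 318.35652809] [ 0.49894955  0.01799821 -0.86644412]
tube 0.8 [282.1, 182.9, 62.2, 82.5]
rack 0.95 [280.8, 192.7, 65.4, 100.2]
follower_top 0.93 [280.1, 189.9, 21.5, 25.4]
```

View pics/w2.png

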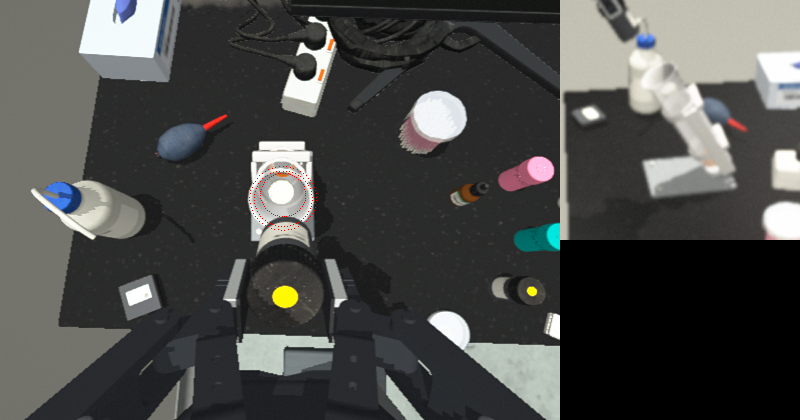

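The wrist view shows the can upright in the grip, with its dot at (285,297). The predicted rim (red) lies almost on the real mouth, around (281,196). I'll zoom in to check it.

Run:
```python
from h import *
o=get_obs(); p=read_camera("wrist"); c=cam(p,o)
a=p["img"][130:250,220:350]; b=a.copy(); S=4
a=cv2.resize(a,None,fx=3,fy=4,interpolation=cv2.INTER_CUBIC)
x0,y0=220,130
im=cv2.resize(b,None,fx=6,fy=5,interpolation=cv2.INTER_CUBIC)[:, :780]
Rm=R.from_euler("z",YAW)*R.from_euler("y",-30,degrees=True)
for r,z,col in((31,0,(0,0,255)),(27,0,(0,255,255)),(26,-214,(0,255,0))):
    for t in np.linspace(0,6.28,80):
        u=proj(c,Rm.apply([r*np.cos(t),r*np.sin(t),z])+[512,189,208]); cv2.circle(im,(int((u[0]+.5-x0)*6),int((u[1]+.5-y0)*5)),1,col,-1)
cv2.imwrite("pics/w2z.png",im)
# can lid centre in tool frame from dot
K,M,oo=c; Rt=rot(o["eef_rot"])
d=Rt.inv().apply(M@np.linalg.solve(K,[285,297,1])); oc=Rt.inv().apply(oo-o["eef_pos"])
for z in(-16,-20,-24): print(z,np.round(oc+d*(z-oc[2])/d[2],1))
```

```text
-16 [ -4.2  -0.4 -16. ]
-20 [ -1.4  -0.4 -20. ]
-24 [  1.4  -0.4 -24. ]
```

View pics/w2z.png

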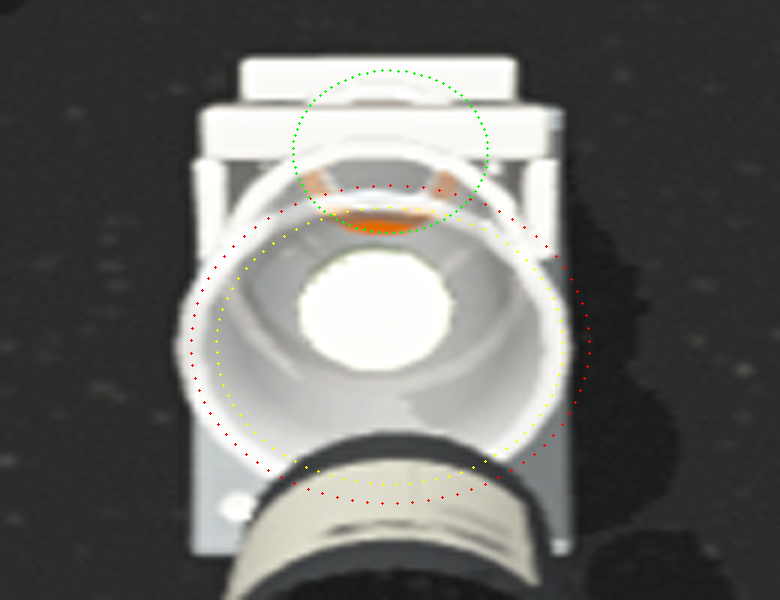

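Real rim centre sits at about 374 in the zoom against 390 predicted, so the mouth is about 2.5 mm further in +y. Rows match. Lid centre is on the tool axis, with the can's underside about 46 mm ahead of the TCP.

```bash
cat >> h.py <<'E'
MOUTH=np.array([512,191.5,208.]); TY=0.03
AX=np.array([-.5*np.cos(TY),-.5*np.sin(TY),np.sqrt(.75)])
def tube(*ss):
    o=get_obs(); d=o["eef_pos"]-MOUTH; s=d@AX; Rt=tool(TY,30)
    print("t %.1f s %.1f"%(o["t"],s),"lateral tool xy",np.round(Rt.inv().apply(d-s*AX)[:2],1),"F axial %.1f"%(np.array(o["ft_force"])@AX),"F tool",np.round(Rt.inv().apply(o["ft_force"]),1),"w %.3f"%o["grip_width"])
    for x in ss: print("->s",x,end=" "); go(MOUTH+x*AX,Rt,o)
E
python3 -c "
from h import *
tube(60,25,3)"
```

```text
t 6.2 s 128.8 lateral tool xy [-1.1  3.7] F axial -0.2 F tool [-0.5  0.3  0.2] w 0.431
->s 60 shift cm [ 0.11 -0.34  6.88] rot deg [-0.26 -0.01  0.45]
->s 25 shift cm [ 0.11 -0.32 10.38] rot deg [-0.26 -0.01  0.45]
->s 3 shift cm [ 0.11 -0.31 12.58] rot deg [-0.26 -0.01  0.45]
```

{"fn": "servo_tool", "kwargs": {
  "plan": [
    [-1,0.1,-0.3,3,0,0,0],
    [-1,0.1,-0.3,5,0,0,0],
    [-1,0.1,-0.3,7,0,0,0],
    [-1,0.1,-0.3,7.5,0,0,0],
    [-1,0.1,-0.3,8,0,0,0],
    [-1,0.1,-0.3,8.5,0,0,0],
    [-1,0.1,-0.3,9,0,0,0],
    [-1,0.1,-0.3,9.5,0,0,0],
    [-1,0.1,-0.3,10,0,0,0],
    [-1,0.1,-0.3,10.4,0,0,0],
    [-1,0.1,-0.3,10.4,0,0,0]
  ]
}}

```text
t: 7.08
eef_pos: [499.2, 191.3, 228.4]
eef_rot: [-0.005, 0.966, 0.019, 0.258]
ft_force: [-0.7, -0.3, -0.2]
grip_width: 0.434
gripper_force: 60.7
```

```bash
python3 -c "
from h import *
tube(3)"
```

```text
t 7.1 s 24.0 lateral tool xy [-0.9 -0.2] F axial 0.2 F tool [-0.8  0.3 -0.2] w 0.434
->s 3 shift cm [0.1  0.03 2.1 ] rot deg [-0.27  0.07  0.5 ]
```

{"fn": "servo_tool", "kwargs": {
  "plan": [
    [-1,0.1,0,0.4,0,0,0],
    [-1,0.1,0,0.8,0,0,0],
    [-1,0.1,0,1.2,0,0,0],
    [-1,0.1,0,1.5,0,0,0],
    [-1,0.1,0,1.7,0,0,0],
    [-1,0.1,0,1.8,0,0,0]
  ]
}}

```text
t: 7.58
eef_pos: [509.6, 191.9, 214.8]
eef_rot: [-0.005, 0.966, 0.019, 0.259]
ft_force: [-2.6, -1.2, 4.4]
grip_width: 0.433
gripper_force: 61.1
```

Run:
```python
from h import *
tube(0)
p=read_camera("wrist"); q=read_camera("side")
cv2.imwrite("pics/w3.png",np.hstack([p["img"][100:400,150:430],cv2.resize(q["img"][90:210,240:360],(300,300),interpolation=cv2.INTER_CUBIC)]))
```

```text
t 7.6 s 7.0 lateral tool xy [ 1.3 -0.5] F axial 5.1 F tool [-0.1  1.2 -5.1] w 0.433
->s 0 shift cm [-0.14  0.05  0.7 ] rot deg [-0.3  -0.07  0.49]
```

View pics/w3.png

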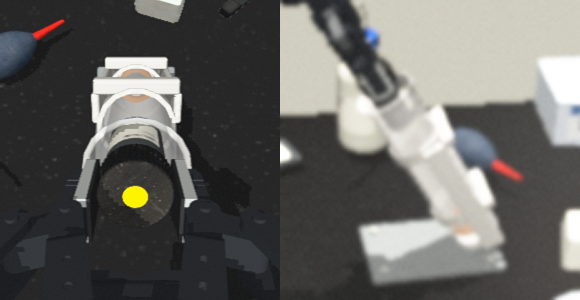

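The can is inside the funnel and bore, meeting the follower at about 5 N. I'll push a little more, release, and back out.

{"fn": "servo_tool", "kwargs": {
  "plan": [
    [-1,-0.1,0,0.2,0,0,0],
    [-1,-0.1,0,0.4,0,0,0],
    [-1,-0.1,0,0.4,0,0,0]
  ]
}}

```text
t: 7.93
eef_pos: [511.0, 191.9, 211.0]
eef_rot: [-0.005, 0.965, 0.019, 0.26]
ft_force: [-1.1, 0.7, 2.2]
grip_width: 0.433
gripper_force: 61.1
```

{"fn": "servo_tool", "kwargs": {
  "plan": [
    [1,0,0,0,0,0,0],
    [1,0,0,0,0,0,0],
    [1,0,0,0,0,0,0],
    [1,0,0,-2,0,0,0],
    [1,0,0,-5,0,0,0],
    [-1,0,0,-7,0,0,0],
    [-1,0,0,-7,0,0,0],
    [-1,0,0,-7,0,0,0],
    [-1,0,0,-7,0,0,0],
    [-1,0,0,-7,0,0,0],
    [-1,0,0,-7,0,0,0]
  ]
}}

```text
t: 8.85
eef_pos: [475.0, 190.1, 268.6]
eef_rot: [-0.005, 0.966, 0.019, 0.257]
ft_force: [0.2, -0.1, -0.4]
grip_width: 0.142
gripper_force: 0.0
```

Run:
```python
from h import *
tube(30,-25)
p=read_camera("wrist"); q=read_camera("side")
cv2.imwrite("pics/w4.png",np.hstack([p["img"][100:400,150:430],cv2.resize(q["img"][90:210,240:360],(300,300),interpolation=cv2.INTER_CUBIC)]))
```

```text
t 8.8 s 71.0 lateral tool xy [-1.8  0.3] F axial -0.4 F tool [0.  0.1 0.4] w 0.142
->s 30 shift cm [ 0.19 -0.01  4.1 ] rot deg [-0.23  0.19  0.51]
->s -25 shift cm [0.21 0.02 9.6 ] rot deg [-0.23  0.19  0.51]
```

View pics/w4.png

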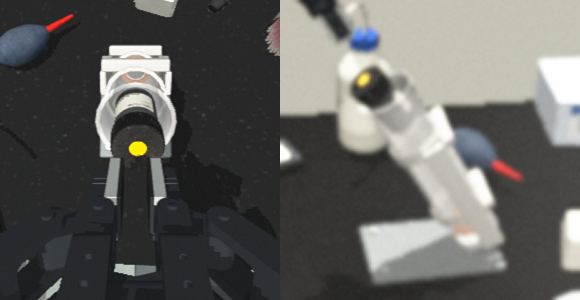

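Can 1 is in the mouth but leans slightly towards the robot, its lid about 20 mm proud. Next I'll push it with closed fingers.

{"fn": "servo_tool", "kwargs": {
  "plan": [
    [-1,0,0,2,0,0,0],
    [-1,0,0,3.8,0,0,0],
    [-1,0,0,4.4,0,0,0],
    [-1,0,0,4.8,0,0,0],
    [-1,0,0,5.2,0,0,0],
    [-1,0,0,5.6,0,0,0]
  ]
}}

```text
t: 9.45
eef_pos: [504.8, 192.0, 225.3]
eef_rot: [-0.006, 0.965, 0.019, 0.261]
ft_force: [-1.3, 0.2, 5.8]
grip_width: -0.002
gripper_force: 2.7
```

```bash
python3 -c "
from h import *
tube(0,-20)"
```

```text
t 9.4 s 18.6 lateral tool xy [ 2.4 -0.8] F axial 5.7 F tool [ 1.8 -0.3 -5.7] w -0.002
->s 0 shift cm [-0.25  0.09  1.86] rot deg [-0.36 -0.29  0.48]
->s -20 shift cm [-0.26  0.1   3.86] rot deg [-0.36 -0.29  0.48]
```

{"fn": "servo_tool", "kwargs": {
  "plan": [
    [-1,-0.1,0.05,0.4,0,0,0],
    [-1,-0.2,0.1,0.8,0,0,0],
    [-1,-0.2,0.1,1.2,0,0,0],
    [-1,-0.2,0.1,1.6,0,0,0],
    [-1,-0.2,0.1,2,0,0,0]
  ]
}}

```text
t: 9.87
eef_pos: [515.1, 192.0, 210.4]
eef_rot: [-0.007, 0.964, 0.019, 0.265]
ft_force: [0.5, 1.0, 8.3]
grip_width: -0.002
gripper_force: 3.4
```

```bash
python3 -c "
from h import *
tube(-25)"
```

```text
t 9.9 s 0.6 lateral tool xy [ 3.9 -0.4] F axial 6.9 F tool [ 4.6 -0.9 -6.9] w -0.002
->s -25 shift cm [-0.42  0.06  2.55] rot deg [-0.45 -0.7   0.46]
```

{"fn": "servo_tool", "kwargs": {
  "plan": [
    [-1,-0.3,0,0,0,-0.5,0],
    [-1,-0.5,0,0.2,0,-0.7,0],
    [-1,-0.5,0,0.6,0,-0.7,0],
    [-1,-0.5,0,1,0,-0.7,0]
  ]
}}

```text
t: 10.2
eef_pos: [515.4, 191.9, 198.7]
eef_rot: [-0.006, 0.966, 0.019, 0.258]
ft_force: [1.2, 1.3, 9.1]
grip_width: -0.002
gripper_force: 3.4
```

```bash
python3 -c "
from h import *
tube(-25)"
```

```text
t 10.2 s -9.8 lateral tool xy [-1.7 -0.3] F axial 7.3 F tool [ 5.6 -1.2 -7.3] w -0.002
->s -25 shift cm [0.17 0.04 1.52] rot deg [-0.41  0.07  0.47]
```

{"fn": "servo_tool", "kwargs": {
  "plan": [
    [-1,0.1,0,0.4,0,0,0],
    [-1,0.1,0,0.8,0,0,0],
    [-1,0.1,0,1.2,0,0,0],
    [-1,0.1,0,1.7,0,0,0],
    [-1,0.1,0,1.7,0,0,0]
  ]
}}

```text
t: 10.62
eef_pos: [523.9, 192.0, 182.3]
eef_rot: [-0.006, 0.966, 0.019, 0.256]
ft_force: [1.0, 0.5, 4.2]
grip_width: 0.002
gripper_force: 1.6
```

```bash
python3 -c "
from h import *
tube(-25)"
```

```text
t 10.6 s -28.2 lateral tool xy [-2.5 -0.1] F axial 3.2 F tool [ 3.  -0.4 -3.2] w 0.002
->s -25 shift cm [ 0.25  0.01 -0.32] rot deg [-0.37  0.28  0.48]
```

{"fn": "servo_tool", "kwargs": {
  "plan": [
    [-1,0.1,0,-3,0,0,0],
    [-1,0.1,0,-7,0,0,0],
    [-1,0.1,0,-11,0,0,0],
    [1,0.1,0,-14,0,0,0],
    [1,0.1,0,-14,0,0,0]
  ]
}}

```text
t: 11.03
eef_pos: [454.7, 189.6, 311.2]
eef_rot: [-0.007, 0.965, 0.019, 0.26]
ft_force: [0.9, 0.3, 1.3]
grip_width: 0.274
gripper_force: 0.0
```

```bash
python3 -c "
from h import *
tube()
go([470,-290,190],tool())"
```

```text
t 11.0 s 118.0 lateral tool xy [2.  0.2] F axial 0.6 F tool [ 1.4 -0.2 -0.6] w 0.274
shift cm [-6.38 48.03 10.09] rot deg [-2.400e-01 -3.011e+01  1.000e-02]
```

{"fn": "servo_tool", "kwargs": {
  "plan": [
    [1,-6.4,48,10.1,0,-30,0],
    [1,-6.4,48,10.1,0,-30,0],
    [1,-6.4,48,10.1,0,-30,0],
    [1,-6.4,48,10.1,0,-30,0],
    [1,-6.4,48,10.1,0,-30,0],
    [1,-6.4,48,10.1,0,-30,0],
    [1,-6.4,48,10.1,0,-30,0],
    [1,-6.4,48,10.1,0,-30,0],
    [1,-6.4,48,10.1,0,-30,0],
    [1,-6.4,48,10.1,0,-30,0],
    [1,-6.4,48,10.1,0,-30,0],
    [1,-6.4,48,10.1,0,-30,0]
  ]
}}

```text
t: 12.03
eef_pos: [466.2, -293.9, 180.9]
eef_rot: [0.0, 1.0, 0.019, -0.006]
ft_force: [0.4, 1.1, -0.2]
grip_width: 1.001
gripper_force: 0.0
```

{"fn": "servo_tool", "kwargs": {
  "plan": [
    [1,0,0,0,0,0,0],
    [1,0,0,0,0,0,0]
  ]
}}

```text
t: 12.2
eef_pos: [466.0, -292.6, 180.6]
eef_rot: [-0.001, 1.0, 0.019, -0.007]
ft_force: [0.3, 0.7, 0.5]
grip_width: 1.001
gripper_force: 0.0
```

```bash
sed -i 's/(98,120,120),(115,255,255)/(95,80,150),(115,255,255)/' h.py; python3 -c "
from h import *
o,p,c=look(); print(o['t'],o['eef_pos']); 
for d in spot_in(p,'can_b'): print(d['conf'],d['extent'])
go([485.4,-298,120],tool());go([485.4,-298,44],tool())"
```

```text
yellow 149 [125.6 233. ] [ 432.1 -146.4   66. ]
blue 7770 [490.9 230.2] [ 447.9 -481.9   66. ]
blue 143 [291.  181.8] [ 486.5 -296.5   66. ]
12.2 [ 466.03893416 -292.59904708  180.56307677]
0.97 [339.9, 248.8, 42.1, 58.5]
0.91 [177.2, 151.7, 62.0, 50.4]
0.89 [137.3, 222.7, 65.1, 58.8]
0.87 [290.0, 175.4, 44.3, 49.7]
0.76 [148.7, 28.6, 76.0, 57.2]
shift cm [1.91 0.78 6.15] rot deg [-0.03  0.7   0.  ]
shift cm [ 2.    0.79 13.75] rot deg [-0.03  0.7   0.  ]
```

{"fn": "servo_tool", "kwargs": {
  "plan": [
    [1,2.1,0.6,3,0,0.7,0],
    [1,2.1,0.6,6,0,0.7,0],
    [1,2.1,0.6,6.2,0,0.7,0],
    [1,2.1,0.6,9,0,0.7,0],
    [1,2.1,0.6,12,0,0.7,0],
    [1,2.1,0.6,13.6,0,0.7,0],
    [1,2.1,0.6,13.6,0,0.7,0],
    [1,2.1,0.6,13.6,0,0.7,0],
    [-1,2.1,0.6,13.6,0,0.7,0],
    [-1,2.1,0.6,13.6,0,0.7,0],
    [-1,2.1,0.6,13.6,0,0.7,0],
    [-1,2.1,0.6,13.6,0,0.7,0]
  ]
}}

```text
t: 13.3
eef_pos: [487.1, -297.1, 47.1]
eef_rot: [0.001, 1.0, 0.02, 0.001]
ft_force: [-1.0, 1.7, 3.4]
grip_width: 0.456
gripper_force: 2.5
```

{"fn": "servo_tool", "kwargs": {
  "plan": [
    [-1,0,0,0,0,0,0],
    [-1,0,0,0,0,0,0],
    [-1,0,0,0,0,0,0],
    [-1,0,0,-4,0,0,0],
    [-1,0,0,-8,0,0,0],
    [-1,0,0,-12,0,0,0],
    [-1,0,0,-16,0,0,0],
    [-1,0,0,-20,0,0,0],
    [-1,0,0,-24,0,0,0],
    [-1,0,0,-27,0,0,0],
    [-1,0,0,-27,0,0,0]
  ]
}}

```text
t: 14.22
eef_pos: [488.4, -298.3, 324.9]
eef_rot: [0.005, 1.0, 0.02, 0.005]
ft_force: [1.0, 0.3, 0.0]
grip_width: 0.431
gripper_force: 60.5
```

```bash
python3 -c "
from h import *
tube(120)"
```

```text
t 14.2 s 120.4 lateral tool xy [ 25.3 488.9] F axial -0.5 F tool [ 0.9 -0.3  0.5] w 0.431
->s 120 shift cm [ -1.69 -48.92   0.82] rot deg [ 0.37 29.39  0.7 ]
```

{"fn": "servo_tool", "kwargs": {
  "plan": [
    [-1,-1.7,-48.9,0.5,0,29.5,0.5],
    [-1,-1.7,-48.9,0.5,0,29.5,0.5],
    [-1,-1.7,-48.9,0.5,0,29.5,0.5],
    [-1,-1.7,-48.9,0.5,0,29.5,0.5],
    [-1,-1.7,-48.9,0.5,0,29.5,0.5],
    [-1,-1.7,-48.9,0.5,0,29.5,0.5],
    [-1,-1.7,-48.9,0.5,0,29.5,0.5],
    [-1,-1.7,-48.9,0.5,0,29.5,0.5],
    [-1,-1.7,-48.9,0.5,0,29.5,0.5],
    [-1,-1.7,-48.9,0.5,0,29.5,0.5],
    [-1,-1.7,-48.9,0.5,0,29.5,0.5],
    [-1,-1.7,-48.9,0.5,0,29.5,0.5]
  ]
}}

```text
t: 15.22
eef_pos: [448.2, 194.4, 309.4]
eef_rot: [-0.006, 0.967, 0.016, 0.254]
ft_force: [1.4, -0.1, -1.6]
grip_width: 0.433
gripper_force: 60.7
```

{"fn": "servo_tool", "kwargs": {
  "plan": [
    [-1,0,0,0,0,0,0],
    [-1,0,0,0,0,0,0],
    [-1,0,0,0,0,0,0]
  ]
}}

```text
t: 15.47
eef_pos: [449.4, 191.0, 309.4]
eef_rot: [-0.005, 0.967, 0.015, 0.254]
ft_force: [0.5, -0.5, -1.4]
grip_width: 0.431
gripper_force: 60.9
```

```bash
python3 -c "
from h import *
tube(60,25)
o,p,c=look()
Rt=rot(o['eef_rot']); K,M,oo=c
h=cv2.cvtColor(p['img'],cv2.COLOR_BGR2HSV); m=cv2.inRange(h,(95,80,150),(115,255,255))[250:340,230:340]; ys,xs=np.nonzero(m); u=[xs.mean()+230,ys.mean()+250]
d=Rt.inv().apply(M@np.linalg.solve(K,[*u,1])); oc=Rt.inv().apply(oo-o['eef_pos'])
print(u,np.round(oc+d*(-20-oc[2])/d[2],1))"
```

```text
t 15.5 s 119.1 lateral tool xy [-3.5 -1.4] F axial -1.5 F tool [-0.3  0.5  1.5] w 0.431
->s 60 shift cm [0.41 0.15 5.91] rot deg [-0.12  0.6   0.06]
->s 25 shift cm [0.45 0.16 9.41] rot deg [-0.12  0.6   0.06]
yellow 135 [286.4 192.9] [551.4 192.9  66. ]
yellow 92 [542.2 290.1] [ 432.  -145.6   66. ]
blue 100 [119.5   5.2] [843.7 462.9  66. ]
blue 535 [ 58.6 194.4] [539.2 507.9  66. ]
blue 437 [284.9 293. ] [417.2 190.6  66. ]
[np.float64(284.92677345537754), np.float64(293.0137299771167)] [  0.8  -0.5 -20. ]
```

Grip is good. Inserting can 2.

{"fn": "servo_tool", "kwargs": {
  "plan": [
    [-1,0.4,0.1,3,0,0.6,0],
    [-1,0.4,0.1,5,0,0.6,0],
    [-1,0.4,0.1,6,0,0.6,0],
    [-1,0.4,0.1,6.6,0,0.6,0],
    [-1,0.4,0.1,7.2,0,0.6,0],
    [-1,0.4,0.1,7.8,0,0.6,0],
    [-1,0.4,0.1,8.4,0,0.6,0],
    [-1,0.4,0.1,8.8,0,0.6,0],
    [-1,0.4,0.1,9.2,0,0.6,0],
    [-1,0.4,0.1,9.6,0,0.6,0]
  ]
}}

```text
t: 16.35
eef_pos: [500.7, 192.4, 229.1]
eef_rot: [-0.005, 0.965, 0.015, 0.26]
ft_force: [0.3, 0.2, -1.8]
grip_width: 0.436
gripper_force: 60.8
```

```bash
python3 -c "
from h import *
tube(4)"
```

```text
t 16.4 s 23.9 lateral tool xy [ 0.8 -1.2] F axial -1.7 F tool [-0.6 -0.2  1.7] w 0.436
->s 4 shift cm [-0.09  0.13  1.99] rot deg [-0.17 -0.14  0.03]
```

{"fn": "servo_tool", "kwargs": {
  "plan": [
    [-1,-0.1,0.1,0.4,0,0,0],
    [-1,-0.1,0.1,0.8,0,0,0],
    [-1,-0.1,0.1,1.2,0,0,0],
    [-1,-0.1,0.1,1.6,0,0,0],
    [-1,-0.1,0.1,2,0,0,0]
  ]
}}

```text
t: 16.77
eef_pos: [510.3, 191.7, 212.0]
eef_rot: [-0.005, 0.965, 0.015, 0.26]
ft_force: [-2.1, -1.3, 4.5]
grip_width: 0.43
gripper_force: 61.3
```

{"fn": "servo_tool", "kwargs": {
  "plan": [
    [1,-0.1,0,0,0,0,0],
    [1,-0.1,0,0,0,0,0],
    [1,0,0,0,0,0,0],
    [1,0,0,-2,0,0,0],
    [1,0,0,-5,0,0,0],
    [-1,0,0,-7,0,0,0],
    [-1,0,0,-7,0,0,0],
    [-1,0,0,-7,0,0,0],
    [-1,0,0,-7,0,0,0],
    [-1,0,0,-7,0,0,0],
    [-1,0,0,-7,0,0,0],
    [-1,0,0,-7,0,0,0]
  ]
}}

```text
t: 17.77
eef_pos: [474.4, 190.0, 270.0]
eef_rot: [-0.005, 0.966, 0.015, 0.258]
ft_force: [0.1, -0.1, -0.2]
grip_width: 0.007
gripper_force: 0.0
```

Run:
```python
from h import *
tube(15,-25)
p=read_camera("wrist"); q=read_camera("side")
cv2.imwrite("pics/w5.png",np.hstack([p["img"][100:400,150:430],cv2.resize(q["img"][90:210,240:360],(300,300),interpolation=cv2.INTER_CUBIC)]))
```

```text
t 17.8 s 72.5 lateral tool xy [-1.6  0.3] F axial -0.2 F tool [0.  0.1 0.2] w 0.007
->s 15 shift cm [ 0.16 -0.02  5.75] rot deg [-0.12  0.04  0.03]
->s -25 shift cm [ 0.17 -0.01  9.75] rot deg [-0.12  0.04  0.03]
```

View pics/w5.png

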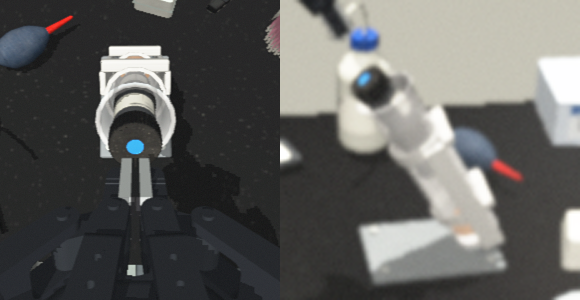

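Can 2 sits in the mouth like can 1 did, its blue lid up and leaning slightly. Now I'll push it down the same way.

{"fn": "servo_tool", "kwargs": {
  "plan": [
    [-1,0,0,2,0,0,0],
    [-1,0,0,3.8,0,0,0],
    [-1,0,0,4.4,0,0,0],
    [-1,0,0,4.8,0,0,0],
    [-1,0,0,5.2,0,0,0],
    [-1,-0.1,0,5.6,0,0,0],
    [-1,-0.1,0,6,0,0,0],
    [-1,-0.2,0,6.4,0,0,0]
  ]
}}

```text
t: 18.53
eef_pos: [507.0, 191.9, 219.5]
eef_rot: [-0.006, 0.965, 0.015, 0.263]
ft_force: [0.7, -1.3, 9.0]
grip_width: -0.001
gripper_force: 4.0
```

```bash
python3 -c "
from h import *
tube(0)"
```

```text
t 18.5 s 12.4 lateral tool xy [ 1.4 -0.6] F axial 7.5 F tool [ 5.1  1.3 -7.5] w -0.001
->s 0 shift cm [-0.16  0.06  1.24] rot deg [-0.24 -0.54  0.  ]
```

{"fn": "servo_tool", "kwargs": {
  "plan": [
    [-1,-0.3,0,0.4,0,-0.5,0],
    [-1,-0.4,0,0.8,0,-0.6,0],
    [-1,-0.5,0,1.2,0,-0.7,0],
    [-1,-0.6,0,1.6,0,-0.7,0],
    [-1,-0.6,0,2,0,-0.7,0]
  ]
}}

```text
t: 18.95
eef_pos: [513.1, 192.4, 201.0]
eef_rot: [-0.006, 0.966, 0.015, 0.259]
ft_force: [0.2, -0.4, 8.3]
grip_width: -0.005
gripper_force: 3.3
```

```bash
python3 -c "
from h import *
tube(-28)"
```

```text
t 18.9 s -6.6 lateral tool xy [-2.5 -0.8] F axial 7.1 F tool [ 4.3  0.4 -7.1] w -0.005
->s -28 shift cm [0.25 0.09 2.14] rot deg [-0.27 -0.07 -0.  ]
```

{"fn": "servo_tool", "kwargs": {
  "plan": [
    [-1,0.1,0.1,0.4,0,0,0],
    [-1,0.2,0.1,0.8,0,0,0],
    [-1,0.2,0.1,1.2,0,0,0],
    [-1,0.2,0.1,1.6,0,0,0],
    [-1,0.2,0.1,2,0,0,0],
    [-1,0.2,0.1,2.1,0,0,0]
  ]
}}

```text
t: 19.45
eef_pos: [524.3, 191.8, 181.7]
eef_rot: [-0.006, 0.966, 0.015, 0.257]
ft_force: [-0.4, 0.6, 6.2]
grip_width: -0.003
gripper_force: 2.5
```

```bash
python3 -c "
from h import *
tube(-28)"
```

```text
t 19.4 s -28.9 lateral tool xy [-2.5  0. ] F axial 5.6 F tool [ 2.7 -0.7 -5.6] w -0.003
->s -28 shift cm [ 0.25 -0.   -0.09] rot deg [-0.27  0.15 -0.01]
```

{"fn": "servo_tool", "kwargs": {
  "plan": [
    [-1,0,0,-3,0,0,0],
    [-1,0,0,-7,0,0,0],
    [-1,0,0,-11,0,0,0],
    [1,0,0,-14,0,0,0],
    [1,0,0,-14,0,0,0]
  ]
}}

```text
t: 19.87
eef_pos: [454.1, 189.6, 310.0]
eef_rot: [-0.008, 0.965, 0.015, 0.261]
ft_force: [1.3, -0.6, 0.6]
grip_width: 0.277
gripper_force: 0.0
```

```bash
python3 -c "
from h import *
tube()
go([425,-147,190],tool())"
```

```text
t 19.9 s 117.3 lateral tool xy [0.8 0.1] F axial -0.1 F tool [1.4 0.6 0.1] w 0.277
shift cm [-9.41 33.63  8.15] rot deg [ -0.26 -30.25  -0.49]
```

{"fn": "servo_tool", "kwargs": {
  "plan": [
    [1,-9.4,33.6,8,0,-30.2,0.5],
    [1,-9.4,33.6,8,0,-30.2,0.5],
    [1,-9.4,33.6,8,0,-30.2,0.5],
    [1,-9.4,33.6,8,0,-30.2,0.5],
    [1,-9.4,33.6,8,0,-30.2,0.5],
    [1,-9.4,33.6,8,0,-30.2,0.5],
    [1,-9.4,33.6,8,0,-30.2,0.5],
    [1,-9.4,33.6,8,0,-30.2,0.5],
    [1,-9.4,33.6,8,0,-30.2,0.5],
    [1,-9.4,33.6,8,0,-30.2,0.5],
    [1,-9.4,33.6,8,0,-30.2,0.5],
    [1,-9.4,33.6,8,0,-30.2,0.5]
  ]
}}

```text
t: 20.87
eef_pos: [421.5, -148.1, 183.5]
eef_rot: [-0.002, 1.0, 0.012, -0.007]
ft_force: [-0.6, -0.2, -0.7]
grip_width: 1.0
gripper_force: 0.0
```

```bash
python3 -c "
from h import *
o,p,c=look(); print(o['t'],o['eef_pos'])
go([432,-146.6,44],tool())"
```

```text
yellow 159 [283.5 191.7] [ 432.  -145.8   66. ]
blue 298 [556.5 217.9] [ 413.4 -395.1   66. ]
20.8667 [ 421.48018168 -148.13703223  183.45316728]
shift cm [ 1.21 -0.04 13.96] rot deg [-0.24  0.73 -0.9 ]
```

{"fn": "servo_tool", "kwargs": {
  "plan": [
    [1,1.2,-0.1,3,0,0.7,-0.9],
    [1,1.2,-0.1,6,0,0.7,-0.9],
    [1,1.2,-0.1,6.2,0,0.7,-0.9],
    [1,1.2,-0.1,9,0,0.7,-0.9],
    [1,1.2,-0.1,12,0,0.7,-0.9],
    [1,1.2,-0.1,13.8,0,0.7,-0.9],
    [1,1.2,-0.1,13.8,0,0.7,-0.9],
    [1,1.2,-0.1,13.8,0,0.7,-0.9],
    [-1,1.2,-0.1,13.8,0,0.7,-0.9],
    [-1,1.2,-0.1,13.8,0,0.7,-0.9],
    [-1,1.2,-0.1,13.8,0,0.7,-0.9],
    [-1,1.2,-0.1,13.8,0,0.7,-0.9]
  ]
}}

```text
t: 21.92
eef_pos: [432.2, -147.0, 46.4]
eef_rot: [-0.002, 1.0, 0.02, 0.0]
ft_force: [0.3, -1.0, 0.4]
grip_width: 0.455
gripper_force: 2.1
```

{"fn": "servo_tool", "kwargs": {
  "plan": [
    [-1,0,0,0,0,0,0],
    [-1,0,0,0,0,0,0],
    [-1,0,0,0,0,0,0],
    [-1,0,0,-4,0,0,0],
    [-1,0,0,-8,0,0,0],
    [-1,0,0,-12,0,0,0],
    [-1,0,0,-16,0,0,0],
    [-1,0,0,-20,0,0,0],
    [-1,0,0,-24,0,0,0],
    [-1,0,0,-27,0,0,0],
    [-1,0,0,-27,0,0,0]
  ]
}}

```text
t: 22.83
eef_pos: [434.0, -149.1, 324.0]
eef_rot: [0.001, 1.0, 0.019, 0.005]
ft_force: [0.8, -1.0, 0.3]
grip_width: 0.435
gripper_force: 60.4
```

```bash
python3 -c "
from h import *
tube(120)"
```

```text
t 22.8 s 144.5 lateral tool xy [-18.3 338.1] F axial -0.1 F tool [0.8 1.  0.1] w 0.435
->s 120 shift cm [  3.1  -33.78   1.14] rot deg [2.000e-02 2.939e+01 5.400e-01]
```

{"fn": "servo_tool", "kwargs": {
  "plan": [
    [-1,3.1,-33.7,0.8,0,29.7,0.5],
    [-1,3.1,-33.7,0.8,0,29.7,0.5],
    [-1,3.1,-33.7,0.8,0,29.7,0.5],
    [-1,3.1,-33.7,0.8,0,29.7,0.5],
    [-1,3.1,-33.7,0.8,0,29.7,0.5],
    [-1,3.1,-33.7,0.8,0,29.7,0.5],
    [-1,3.1,-33.7,0.8,0,29.7,0.5],
    [-1,3.1,-33.7,0.8,0,29.7,0.5],
    [-1,3.1,-33.7,0.8,0,29.7,0.5],
    [-1,3.1,-33.7,0.8,0,29.7,0.5],
    [-1,3.1,-33.7,0.8,0,29.7,0.5],
    [-1,3.1,-33.7,0.8,0,29.7,0.5]
  ]
}}

```text
t: 23.83
eef_pos: [449.6, 189.0, 308.0]
eef_rot: [-0.007, 0.967, 0.013, 0.255]
ft_force: [-0.2, -0.7, 0.8]
grip_width: 0.429
gripper_force: 60.6
```

{"fn": "servo_tool", "kwargs": {
  "plan": [
    [-1,0,0,0,0,0,0],
    [-1,0,0,0,0,0,0],
    [-1,0,0,0,0,0,0]
  ]
}}

```text
t: 24.08
eef_pos: [449.9, 188.8, 308.6]
eef_rot: [-0.007, 0.967, 0.013, 0.256]
ft_force: [-0.2, -0.0, -0.9]
grip_width: 0.434
gripper_force: 60.6
```

```bash
python3 -c "
from h import *
tube(25)
o,p,c=look()"
```

```text
t 24.1 s 118.1 lateral tool xy [-3.5  0.8] F axial -0.7 F tool [-0.6  0.   0.7] w 0.434
->s 25 shift cm [ 0.41 -0.04  9.31] rot deg [-0.27  0.37 -0.3 ]
yellow 474 [285.1 293.8] [417.8 189.7  66. ]
blue 135 [118.6   6.3] [846.5 463.1  66. ]
blue 527 [ 57.3 196.5] [539.1 509.   66. ]
blue 118 [285.3 193.6] [551.8 193.1  66. ]
```

{"fn": "servo_tool", "kwargs": {
  "plan": [
    [-1,0.4,-0.1,3,0,0.5,0],
    [-1,0.4,-0.1,5,0,0.5,0],
    [-1,0.4,-0.1,6,0,0.5,0],
    [-1,0.4,-0.1,6.6,0,0.5,0],
    [-1,0.4,-0.1,7.2,0,0.5,0],
    [-1,0.4,-0.1,7.8,0,0.5,0],
    [-1,0.4,-0.1,8.4,0,0.5,0],
    [-1,0.4,-0.1,8.8,0,0.5,0],
    [-1,0.4,-0.1,9.2,0,0.5,0],
    [-1,0.4,-0.1,9.5,0,0.5,0]
  ]
}}

```text
t: 24.97
eef_pos: [500.1, 193.4, 227.7]
eef_rot: [-0.007, 0.966, 0.014, 0.26]
ft_force: [-1.0, 0.2, -0.7]
grip_width: 0.434
gripper_force: 60.6
```

```bash
python3 -c "
from h import *
tube(5)"
```

```text
t 25.0 s 23.0 lateral tool xy [-0.5 -2.3] F axial -0.2 F tool [-1.2 -0.2  0.2] w 0.434
->s 5 shift cm [0.04 0.24 1.8 ] rot deg [-0.36 -0.12 -0.15]
```

{"fn": "servo_tool", "kwargs": {
  "plan": [
    [-1,0,0.2,0.4,0,0,0],
    [-1,0,0.2,0.8,0,0,0],
    [-1,0,0.2,1.2,0,0,0],
    [-1,0,0.2,1.5,0,0,0],
    [-1,0,0.2,1.8,0,0,0]
  ]
}}

```text
t: 25.38
eef_pos: [509.5, 191.8, 212.8]
eef_rot: [-0.007, 0.965, 0.014, 0.26]
ft_force: [-2.3, -0.2, 3.9]
grip_width: 0.436
gripper_force: 60.8
```

{"fn": "servo_tool", "kwargs": {
  "plan": [
    [1,0,0,0,0,0,0],
    [1,0,0,0,0,0,0],
    [1,0,0,0,0,0,0],
    [1,0,0,-2,0,0,0],
    [1,0,0,-5,0,0,0],
    [-1,0,0,-7,0,0,0],
    [-1,0,0,-7,0,0,0],
    [-1,0,0,-7,0,0,0],
    [-1,0,0,-7,0,0,0],
    [-1,0,0,-7,0,0,0],
    [-1,0,0,-7,0,0,0],
    [-1,0,0,-7,0,0,0]
  ]
}}

```text
t: 26.38
eef_pos: [473.6, 190.0, 271.1]
eef_rot: [-0.007, 0.966, 0.014, 0.258]
ft_force: [0.2, -0.4, 0.3]
grip_width: 0.01
gripper_force: 0.0
```

```bash
python3 -c "
from h import *
tube(15)
o,p,c=look()"
```

```text
t 26.4 s 73.8 lateral tool xy [-1.7  0.4] F axial 0.1 F tool [ 0.3  0.4 -0.1] w 0.010
->s 15 shift cm [ 0.18 -0.    5.88] rot deg [-0.31  0.04 -0.15]
yellow 207 [286.  250.7] [496.5 190.9  66. ]
blue 54 [103.4   4.6] [838.7 463.3  66. ]
blue 327 [ 25.  204.1] [544.5 519.9  66. ]
blue 438 [ 21.2 221.1] [522.9 520.6  66. ]
```

{"fn": "servo_tool", "kwargs": {
  "plan": [
    [-1,0,0,2,0,0,0],
    [-1,0,0,3.8,0,0,0],
    [-1,0,0,4.6,0,0,0],
    [-1,0,0,5,0,0,0],
    [-1,-0.1,0,5.4,0,0,0],
    [-1,-0.1,0,5.6,0,-0.3,0],
    [-1,-0.1,0,5.8,0,-0.3,0]
  ]
}}

```text
t: 27.02
eef_pos: [503.7, 191.9, 225.3]
eef_rot: [-0.008, 0.966, 0.014, 0.26]
ft_force: [0.1, 0.4, 6.4]
grip_width: -0.001
gripper_force: 2.6
```

```bash
python3 -c "
from h import *
tube(10)"
```

```text
t 27.0 s 19.1 lateral tool xy [ 1.4 -0.6] F axial 5.5 F tool [ 3.3 -0.4 -5.5] w -0.001
->s 10 shift cm [-0.14  0.07  0.91] rot deg [-0.41 -0.11 -0.17]
```

{"fn": "servo_tool", "kwargs": {
  "plan": [
    [-1,-0.1,0,0.2,0,0,0],
    [-1,-0.1,0,0.4,0,0,0],
    [-1,-0.2,0,0.5,0,-0.2,0],
    [-1,-0.2,0,0.5,0,-0.2,0]
  ]
}}

```text
t: 27.35
eef_pos: [504.6, 192.0, 220.4]
eef_rot: [-0.008, 0.966, 0.014, 0.259]
ft_force: [0.6, 0.5, 5.9]
grip_width: -0.005
gripper_force: 2.3
```

```bash
python3 -c "
from h import *
tube(10)"
```

```text
t 27.4 s 14.5 lateral tool xy [-0.2 -0.7] F axial 4.8 F tool [ 3.4 -0.5 -4.8] w -0.005
->s 10 shift cm [0.02 0.08 0.45] rot deg [-0.43  0.02 -0.17]
```

{"fn": "servo_tool", "kwargs": {
  "plan": [
    [-1,0,0,0.15,0,0,0],
    [-1,0,0,0.3,0,0,0],
    [-1,0,0,0.4,0,0,0],
    [-1,0,0,0.4,0,0,0]
  ]
}}

```text
t: 27.68
eef_pos: [507.3, 192.2, 218.3]
eef_rot: [-0.008, 0.966, 0.014, 0.26]
ft_force: [-1.1, -0.8, 9.0]
grip_width: 0.0
gripper_force: 3.5
```

{"fn": "servo_tool", "kwargs": {
  "plan": [
    [-1,0,0,0.15,0,0,0],
    [-1,0,0,0.3,0,0,0],
    [-1,0,0,0.3,0,0,0]
  ]
}}

```text
t: 27.93
eef_pos: [509.3, 192.4, 216.5]
eef_rot: [-0.008, 0.965, 0.014, 0.261]
ft_force: [0.4, -0.5, 9.6]
grip_width: -0.0
gripper_force: 3.7
```

```bash
python3 -c "
from h import *
tube(0)"
```

```text
t 27.9 s 8.8 lateral tool xy [ 1.9 -1. ] F axial 8.1 F tool [ 5.1  0.5 -8.1] w -0.000
->s 0 shift cm [-0.2   0.1   0.87] rot deg [-0.46 -0.22 -0.18]
```

{"fn": "servo_tool", "kwargs": {
  "plan": [
    [-1,-0.1,0,0.1,0,-0.2,0],
    [-1,-0.2,0,0.2,0,-0.2,0],
    [-1,-0.2,0,0.3,0,-0.2,0],
    [-1,-0.2,0,0.3,0,-0.2,0]
  ]
}}

```text
t: 28.27
eef_pos: [509.7, 192.5, 214.1]
eef_rot: [-0.008, 0.965, 0.014, 0.26]
ft_force: [1.0, -0.8, 11.4]
grip_width: 0.0
gripper_force: 4.3
```

{"fn": "servo_tool", "kwargs": {
  "plan": [
    [-1,0,0,0.1,0,0,0],
    [-1,0,0,0.2,0,0,0],
    [-1,0,0,0.2,0,0,0]
  ]
}}

```text
t: 28.52
eef_pos: [510.8, 192.6, 212.7]
eef_rot: [-0.008, 0.965, 0.014, 0.26]
ft_force: [-0.0, -0.1, 12.8]
grip_width: -0.004
gripper_force: 5.1
```

```bash
python3 -c "
from h import *
tube(0)"
```

```text
t 28.5 s 4.7 lateral tool xy [ 1.4 -1.1] F axial 11.1 F tool [  6.4   0.1 -11.1] w -0.004
->s 0 shift cm [-0.14  0.12  0.47] rot deg [-0.48 -0.18 -0.19]
```

{"fn": "servo_tool", "kwargs": {
  "plan": [
    [-1,-0.1,0.05,0.1,0,0,0],
    [-1,-0.1,0.05,0.2,0,0,0],
    [-1,-0.1,0.05,0.2,0,0,0]
  ]
}}

```text
t: 28.77
eef_pos: [511.8, 192.6, 212.7]
eef_rot: [-0.009, 0.965, 0.014, 0.262]
ft_force: [-3.5, -1.0, 17.3]
grip_width: -0.001
gripper_force: 8.3
```

{"fn": "servo_tool", "kwargs": {
  "plan": [
    [-1,0,0,0.1,0,0,0],
    [-1,0,0,0.2,0,0,0],
    [-1,0,0,0.2,0,0,0]
  ]
}}

```text
t: 29.02
eef_pos: [513.8, 192.8, 213.0]
eef_rot: [-0.009, 0.965, 0.014, 0.263]
ft_force: [-4.7, -0.3, 22.6]
grip_width: -0.001
gripper_force: 10.5
```

```bash
python3 -c "
from h import *
tube(0)"
```

```text
t 29.0 s 3.4 lateral tool xy [ 4.1 -1.2] F axial 21.9 F tool [  7.3   0.1 -21.9] w -0.001
->s 0 shift cm [-0.41  0.12  0.33] rot deg [-0.56 -0.57 -0.2 ]
```

Force climbs with no axial progress, so the stack is on its stop. I'll take up the sideways drift, hold the firm press, then back off.

{"fn": "servo_tool", "kwargs": {
  "plan": [
    [-1,-0.15,0,0.05,0,0,0],
    [-1,-0.3,0,0.1,0,0,0],
    [-1,-0.3,0,0.1,0,0,0],
    [-1,-0.3,0,0.1,0,0,0]
  ]
}}

```text
t: 29.35
eef_pos: [512.6, 193.0, 212.6]
eef_rot: [-0.01, 0.964, 0.014, 0.265]
ft_force: [-6.1, -1.4, 25.6]
grip_width: -0.0
gripper_force: 12.0
```

```bash
python3 -c "
from h import *
tube(0)"
```

```text
t 29.4 s 3.7 lateral tool xy [ 2.9 -1.5] F axial 25.2 F tool [  7.4   1.2 -25.2] w -0.000
->s 0 shift cm [-0.29  0.16  0.36] rot deg [-0.61 -0.77 -0.21]
```

{"fn": "servo_tool", "kwargs": {
  "plan": [
    [-1,0,0,-1,0,0,0],
    [-1,0,0,-4,0,0,0],
    [-1,0,0,-8,0,0,0],
    [-1,0,0,-12,0,0,0],
    [-1,0,0,-14,0,0,0],
    [-1,0,0,-14,0,0,0],
    [-1,0,0,-14,0,0,0]
  ]
}}

```text
t: 29.93
eef_pos: [437.3, 188.5, 322.7]
eef_rot: [-0.008, 0.967, 0.014, 0.255]
ft_force: [0.1, -0.6, -0.7]
grip_width: 0.0
gripper_force: 0.0
```

Run:
```python
from h import *
tube()
p=read_camera("wrist"); q=read_camera("side")
cv2.imwrite("pics/w6.png",np.hstack([cv2.resize(p["img"][110:260,210:360],(500,500),interpolation=cv2.INTER_CUBIC),cv2.resize(q["img"][110:230,250:320],(292,500),interpolation=cv2.INTER_CUBIC)]))
```

```text
t 29.9 s 136.7 lateral tool xy [-7.4  0.7] F axial -0.6 F tool [-0.3  0.6  0.6] w 0.000
```

View pics/w6.png

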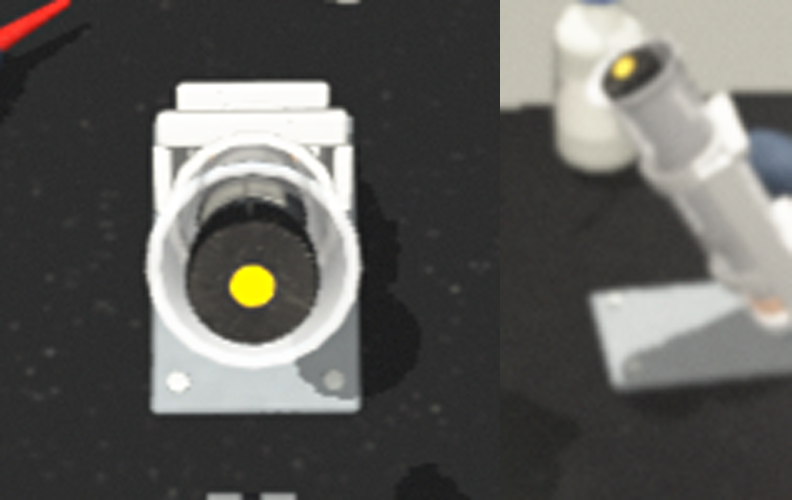

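Run:
```python
from h import *
a=cv2.imread("pics/side0.png"); b=read_camera("side"); c=cam(b); b=b["img"]
for im in(a,b):
    h=cv2.cvtColor(im,cv2.COLOR_BGR2HSV)[160:215,290:335]; w=((h[...,0]<16)&(h[...,1]>45)&(h[...,2]>120)); ys,xs=np.nonzero(w); print(w.sum(),xs.mean()+290,ys.mean()+160,ys.min()+160,ys.max()+160)
print([proj(c,MOUTH-AX*x) for x in(197,203,209,215)])
cv2.imwrite("pics/f.png",np.hstack([cv2.resize(i[165:200,295:335],(400,350),interpolation=cv2.INTER_CUBIC) for i in(a,b)]))
```

```text
30 318.1666666666667 175.76666666666668 160 183
26 318.34615384615387 177.84615384615384 160 185
[array([315.39591042, 178.30929381]), array([316.32517726, 179.71948431]), array([317.24829296, 181.12034026]), array([318.16531838, 182.51195404])]
```

View pics/f.png

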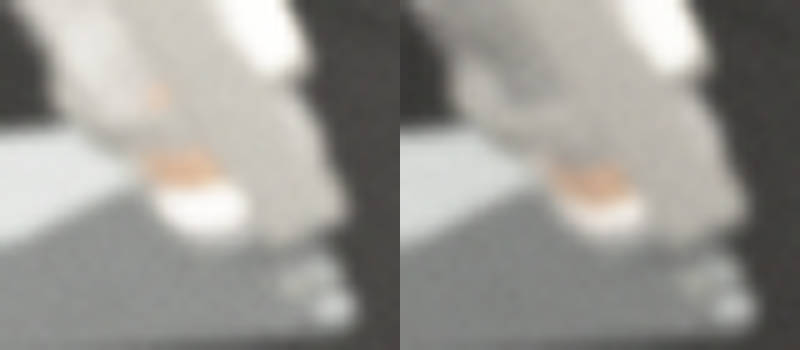

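The orange sleeve's lower edge moved down about 2 px. A full 6 mm is about 1.7 px here, so it is fully down.

```bash
python3 -c "
from plant import *
print(close_job())"
```

```text
the job is handed in; nothing more can be done
None
```

All three cans are in the tube lid outward (yellow, blue, yellow), pressed onto the stop at about 25 N and let go. The last camera view shows the orange sleeve fully down, and the job is handed in at about 30 s of the 72 s allowed.

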